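Raise the desk camera to its second stop

TASK

Lift the dust cap off the desk camera by its knob and stand it open side down on the desk, well clear of the stand, without dropping it. Then take the camera head between the fingers, squeeze its side button in, pull the head straight up past the first stop to the second stop, which is the end of its travel, and finish while still gripping the head and holding it fully extended: do not let go at the end. Leave the other things on the desk where they are.

Things in the scene. Friction and masses are not known exactly. Their poses are not given: they have to be found in the camera images.
- stand: Fixed camera stand, screwed to the desk: round black foot 110 mm across, 14 mm high, and an upright tube 28 mm across (33 mm at its collar) up to 128 mm above the desk, the telescoping stem and camera head on top. Origin: centre of the foot's underside, on the stem's axis; z up, the lens looks along -x, the release button is on the +y side (the head has the same axes and cannot turn).
- head_grip (a point): Centre of the camera head, a black block 36 x 36 mm and 46 mm tall, on the stem's axis; 158 mm above the desk when the stem is down (head from 135 to 181 mm), 258 mm when fully extended. Grip it here across stand y: one finger on the button, the other on the plain opposite side; it is then 37 mm wide. Axes as the stand's. At the start the cap hides it.
- button_face (a point): Middle of the outer face of the release button, a round steel push button 18 mm across on the +y side of the head, at the height of the head's centre; stands 6 mm proud of the head when out, 1 mm when fully in. Axes as the stand's: it is pressed along -y.
- camera_head (a joint): Extension of the stem, in m: 0 = down, 0.05 = first stop, 0.10 = second stop (hard end of travel). With the button out the stem is locked at 0, and catches at the first stop when pulled from below; with the button kept in it slides past both. Weight, friction and a return spring pull it down with about 3 to 6 N: it sinks when let go.
- release_button (a joint): Travel of the button, in m: 0 = out, 0.005 = fully in; sprung, about 2 N to start and 5 N fully in; the stem is free beyond about 0.003.
- cap: Loose grey dust cap, about 60 g: a square box open below, 62 x 62 mm outside, 47 mm high, walls 3 mm, round knob on top. It rests on the head's top with 3 to 10 mm of play round head and button; lift it straight up 50 mm to clear. Origin: centre of the open lower rim, 137 mm above the desk at the start, 0 when stood on the desk; z up to the knob; sides parallel to the head's within 4 degrees.
- cap_knob (a point): Point to grip the cap: on the knob's axis, 63 mm above the cap's lower rim. The knob is a cylinder 22 mm across and 28 mm tall, from 47 to 75 mm above the rim. Axes as the cap's.
- pencil_holder_center (a point): Bystander, loose, not to be moved: wooden hedgehog-shaped pencil holder with pencils standing in it, 88 mm across, about 130 mm long with its snout, 125 mm tall over the pencils. Point: the middle of it, half-way up its body.
- mouse_center (a point): Bystander, loose, not to be moved: black computer mouse, 100 x 60 x 33 mm. Point: the middle of it, half-way up its body.
- paperweight_center (a point): Bystander, loose, not to be moved: round amber glass paperweight, 74 mm across, 59 mm tall. Point: the middle of it, half-way up its body.
- stapler_center (a point): Bystander, loose, not to be moved: stapler, 135 x 36 x 58 mm. Point: the middle of it, half-way up its body.
Mind the look-alikes: they are no part of the job. There is more than one size of the cap; the job needs the middle-sized.

How it is judged (in metres and radians):
On the way, in this order (a step that is already met when the one before it is completed fails the run):
1. the cap stands on the desk, open side down, let go (height (world z) of cap below 0.008 m and angle between cap's own z axis and vertical below 0.1 rad and linear speed of cap below 0.03 m/s and contact force between each of the fingers, stand and cap below 0.1 N), for 0.2 s.
2. the button is squeezed in while the head is still down (value of joint release_button above 0.0035 m and value of joint camera_head below 0.01 m and contact force between the fingers and stand above 1 N), for 0.1 s.
3. the head has been pulled past the first stop (value of joint camera_head above 0.06 m), for 0.05 s.
At the end, for the whole second after the job is handed in: Head at rest within 6 mm of the second stop (over 94 of 100 mm), held by the fingers (over 2 N); cap at rest on the desk, open side down within 6 degrees, let go, clear of the stand and over 90 mm from its axis; bystanders within 25 mm of their starts (all of step 1 and value of joint camera_head above 0.094 m and velocity of joint camera_head between -0.02 and 0.02 m/s and contact force between the fingers and stand above 2 N and horizontal distance between cap and stand above 0.09 m and distance of each of pencil_holder_center, mouse_center, paperweight_center, stapler_center from where it was at the start of the episode below 0.025 m); the arm keeps its last pose, push and grip.
It fails at once if the cap is dropped: it moves faster than 0.5 m/s with no finger on it (linear speed of cap above 0.5 m/s and contact force between the fingers and cap below 0.05 N).
It fails at once if a bystander is pushed more than 30 mm (distance of any of pencil_holder_center, mouse_center, paperweight_center, stapler_center from where it was at the start of the episode above 0.03 m).
It also fails if it takes over 54 s, if anything falls off the work surface, if the arm or the gripper's body presses on something with over 40 N, if the wrist force passes 120 N, or if a joint passes its speed limit or range.

ROBOT

A 6-joint arm with a two-finger parallel gripper is mounted at the origin on the work surface. World frame = base frame: x ahead of the robot, y to its left, z up, the work surface at z = 0. Lengths are in mm, angles in rad, forces in N, time in s.
With the tool pointing down it reaches from about 300 to 775 mm from the base axis. Payload 14.6 kg.
Tool frame: the origin (TCP) lies between the finger pads; the fingertips stand 19 mm ahead of it and the grasp point (between the pads) is the TCP; z points along the fingers, y is the line along which they close (so a half turn about z gives the same grasp; the last joint's range is limited). The gripper opens to 94 mm and grips with 3 to 60 N. Pads are 16 mm wide; open, the fingers measure 119 mm over their backs; the gripper's body (75 mm by 177 mm) begins 78 mm behind the grasp point.
Start: joints at [1.102, 0.3, 1.521, -0, 1.321, -0.067], TCP at [215.088, 506.188, 224.446] pointing down, gripper open.
Joint ranges: [-3.03, 3.03], [-0.79, 2.21], [0.23, 2.52], [-1.04, 4.18], [0, 3.07], [-2.55, 2.55]. Speed limits (rad/s): [2.22, 2.22, 2.57, 3.14, 3.14, 3.14].

INTERFACE

Orientations are given as [roll, pitch, yaw] about the fixed x, y, z axes, in that order (R = Rz(yaw) Ry(pitch) Rx(roll)).
In Python, from cell import monitor, imaging, job, find_in, trace gives the robot as it stands. The module is installed in compiled form; this text tells all that it offers.
- The arm moves only by the tool arm_command, never from a script. Its argument "steps" is a list of rows, each a list of 5 numbers: the opening, from 0 (shut) to 1 (fully open), then the shift along the tool's x, y, z in mm, then the turn about the tool's z in degrees. In form: [[gripper, dx, dy, dz, turn], ...]. A call has 1 to 20 rows; each row is the pose to reach, as a shift and turn from the pose commanded when the call began, along the tool's axes at that moment; what a row does not reach only later rows make up. A row lasts 1/8 s, in which the tool goes at most 62.5 mm and 10.7 degrees, less where a joint would pass 70% of its speed; a pose out of reach is approached as far as the arm can. A call with a gripper value outside its range is refused whole. The fingers move at their own pace and stop on an object; "force" is the grip in N (left out, the last holds). Time passes only in rows, so rows that repeat a pose let the fingers close. It gives the time, the measured TCP pose, the force, the opening and the grip force at its end, in the units of the state.
- monitor.read_state(): the state, without advancing time (a new reading comes with each control period).
- imaging.camera(name): name is "side" or "top"; returns a dict with "img" (384x512x3 uint8, red, green, blue), "mtx" (3x3 intrinsics, pixels), "view" (4x4, takes a point from world to camera coordinates). Camera axes: x right, y down, z forward; pixel columns grow to the right and rows downward; lengths in mm; the calibration is good to about 2 mm. A picture is of the moment at which its call begins. There is no depth.
- job.sign_off(): hands the job in; it is judged then, once.
Trained networks look in a picture, given as the dict that the camera call returned (one of the last four; its "shot" number tells which), for a name from the list of things; names that differ only in an ending like _2 or _b are one class to them, and where a whole thing is asked for, a point or a joint stands for the part that bears it (a point fixed in the world has none). Each returns a list of dicts, best first, with "p" (0 to 1); they miss things now and then, are a little off and sometimes report something else, mostly with a low value. They report only what shows in the picture. A call takes as long as a camera call. They do not tell look-alikes from the thing itself.
- find_in(picture, target): "rect" ([centre column, centre row, width, height] in pixels, round what is visible of it).
- trace(picture, target): "region" (384x512 bool, what is visible of it) and "rect" ([centre column, centre row, width, height] in pixels, round what is visible of it).
The state is a dict: "clock": time; "joints": joint angles; "qd": joint speeds; "effort": joint torques, N m; "eef_pos": TCP position; "eef_rot": TCP orientation; "wrist_force": force on the tool from outside, world axes, zero at the start; "moment": the same for the moment, N m; "finger_gap": finger opening in mm; "finger_force": force on a finger pad.
Only numpy, scipy, OpenCV 4.12 (cv2) and the standard library are available. Lean on these libraries where they do the work, as an engineer would, in place of code of your own. Each camera call takes 0.05 s, during which the arm holds its last target. There are 200 camera calls.

## Working session

There is one attempt and no reset: what is moved stays moved. The work goes in short steps, Python scripts to look and compute and a tool call to move; the robot and the scene stay as the last step left them, time stands still between calls to the robot, and variables do not carry over. Pictures are saved under pics/ and viewed, at most 10 in all, crops included, and the job is handed in when it is done.

Besides the shell and the picture viewer there is one more tool, called after "Call:" by a JSON object that holds its "method" and its "body", one argument or row to a line. arm_command: Moves the arm, as the interface text tells. Its arguments: {"type":"object","properties":{"steps":{"type":"array","items":{"type":"array","items":{"type":"number"}}},"force":{"type":"number"}},"required":["steps"]}

```bash
mkdir -p pics
python3 - <<'E'
from cell import monitor, imaging, job, find_in, trace
import cv2,numpy as np
s=monitor.read_state(); print({k:np.round(v,3).tolist() for k,v in s.items()})
for c in ("side","top"):
    p=imaging.camera(c); cv2.imwrite(f"pics/{c}0.png",p["img"][:,:,::-1]); np.savez(f"{c}0.npz",**{k:p[k] for k in("img","mtx","view")})
    print(c,p["mtx"].round(1).tolist(),p["view"].round(3).tolist())
    for t in ("cap","cap_knob","stand","pencil_holder_center","mouse_center","paperweight_center","stapler_center"):
        print(t,[(np.round(d["rect"]).tolist(),round(float(d["p"]),2)) for d in find_in(p,t)[:5]])
E
```

```text
{'clock': 0.0, 'joints': [1.102, 0.3, 1.522, 0.0, 1.321, -0.067], 'qd': [0.001, 0.0, 0.001, 0.001, 0.0, -0.001], 'effort': [0.0, -53.18, -35.274, 0.071, 0.024, -0.0], 'eef_pos': [214.977, 505.979, 223.888], 'eef_rot': [-3.14, -0.0, 2.74], 'wrist_force': [-0.189, 0.363, -0.211], 'moment': [-0.012, -0.018, -0.009], 'finger_force': 0.0, 'finger_gap': 94.222}
side [[486.0, 0.0, 253.3], [0.0, 486.0, 195.5], [0.0, 0.0, 1.0]] [[0.894, -0.449, -0.003, -502.928], [-0.281, -0.554, -0.784, 276.977], [0.35, 0.702, -0.621, 1281.753], [0.0, 0.0, 0.0, 1.0]]
cap [([266.0, 218.0, 28.0, 33.0], 0.85), ([216.0, 268.0, 29.0, 29.0], 0.68), ([216.0, 223.0, 42.0, 44.0], 0.59)]
cap_knob [([216.0, 268.0, 22.0, 22.0], 0.97), ([216.0, 222.0, 40.0, 44.0], 0.66), ([264.0, 218.0, 36.0, 35.0], 0.65)]
stand [([264.0, 250.0, 41.0, 40.0], 0.71)]
pencil_holder_center [([196.0, 163.0, 37.0, 40.0], 0.93), ([288.0, 330.0, 46.0, 31.0], 0.74)]
mouse_center [([288.0, 329.0, 45.0, 30.0], 0.64)]
paperweight_center [([354.0, 297.0, 29.0, 30.0], 0.58)]
stapler_center [([233.0, 160.0, 35.0, 27.0], 0.69)]
top [[405.3, 0.0, 251.6], [0.0, 405.3, 192.9], [0.0, 0.0, 1.0]] [[-0.027, -0.999, 0.021, -5.583], [-0.992, 0.024, -0.126, 555.959], [0.126, -0.024, -0.992, 1219.144], [0.0, 0.0, 0.0, 1.0]]
cap [([224.0, 222.0, 36.0, 34.0], 0.96), ([282.0, 189.0, 33.0, 33.0], 0.81), ([275.0, 243.0, 17.0, 19.0], 0.58)]
cap_knob [([226.0, 220.0, 29.0, 31.0], 0.96), ([276.0, 242.0, 16.0, 16.0], 0.72), ([283.0, 192.0, 32.0, 34.0], 0.6), ([132.0, 159.0, 19.0, 46.0], 0.23)]
stand [([278.0, 198.0, 36.0, 31.0], 0.58)]
pencil_holder_center [([134.0, 212.0, 29.0, 39.0], 0.65)]
mouse_center [([359.0, 217.0, 23.0, 35.0], 0.94)]
paperweight_center [([356.0, 154.0, 23.0, 24.0], 0.79)]
stapler_center [([132.0, 161.0, 22.0, 40.0], 0.62)]
```

Run:
```python
import cv2
a=cv2.imread("pics/side0.png")[110:370,150:410];b=cv2.imread("pics/top0.png")[110:290,100:400]
cv2.imwrite("pics/s1.png",cv2.resize(a,(600,600),interpolation=cv2.INTER_CUBIC))
cv2.imwrite("pics/t1.png",cv2.resize(b,(800,480),interpolation=cv2.INTER_CUBIC))
```

```text
(no output)
```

View pics/s1.png

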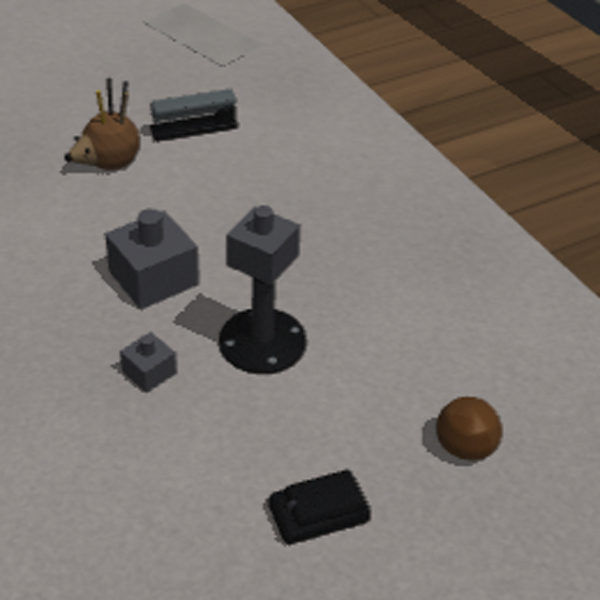

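View pics/t1.png

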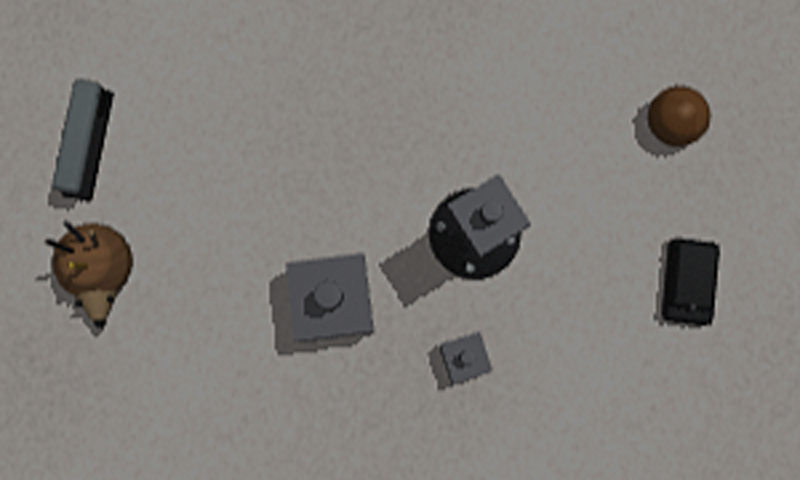

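The top view shows the middle-sized cap on the stand: its knob is near full-image (284,190) and the foot centre near (278,197). The large look-alike is near (223,221), the small one near (274,244). Next I fit the cap and the foot.

```bash
cat > h.py <<'E'
import cv2,numpy as np
from scipy.optimize import minimize
def proj(p,X):
    X=np.atleast_2d(X); c=X@p["view"][:3,:3].T+p["view"][:3,3]; u=c@p["mtx"].T; return u[:,:2]/u[:,2:]
def atz(p,uv,z):
    R,t=p["view"][:3,:3],p["view"][:3,3]; d=R.T@np.linalg.solve(p["mtx"],[uv[0],uv[1],1]); o=-R.T@t
    return o+d*(z-o[2])/d[2]
def box(x,y,yaw,z0,z1,w,d=None):
    d=d or w; c,s=np.cos(yaw),np.sin(yaw)
    return np.array([[x+c*a*w/2-s*b*d/2,y+s*a*w/2+c*b*d/2,z] for z in(z0,z1) for a in(-1,1) for b in(-1,1)])
def cyl(x,y,z0,z1,r):
    t=np.linspace(0,2*np.pi,24,endpoint=False); return np.array([[x+r*np.cos(a),y+r*np.sin(a),z] for z in(z0,z1) for a in t])
def mask(p,parts,k=8):
    m=np.zeros((384*k,512*k),np.uint8)
    for P in parts: cv2.fillConvexPoly(m,cv2.convexHull(((proj(p,P)+.5)*k).round().astype(np.int32)),1)
    return cv2.resize(m.astype(np.float32),(512,384),interpolation=cv2.INTER_AREA)
def fit(views,regs,model,x0,step):
    f=lambda v:sum(np.abs(mask(p,model(v),4)-r).sum() for p,r in zip(views,regs))
    s=np.vstack([x0]+[np.array(x0)+np.eye(len(x0))[i]*step[i] for i in range(len(x0))])
    r=minimize(f,x0,method="Nelder-Mead",options=dict(initial_simplex=s,maxfev=150)); return r.x,r.fun,[g.sum() for g in regs]
def capm(v,z=137): return [box(v[0],v[1],v[2],z,z+47,62),cyl(v[0],v[1],z+47,z+75,11)]
E
python3 - <<'E'
from h import *; from cell import imaging,trace
V=[];Rc=[];Rs=[]
for c,near,ns in(("side",(264,210),(264,250)),("top",(284,190),(278,197))):
    p=imaging.camera(c);V.append(p)
    g=lambda t,n:min(trace(p,t),key=lambda d:np.hypot(*(np.array(d["rect"][:2])-n)))
    for t,n,L in(("cap",near,Rc),("stand",ns,Rs)):
        d=g(t,n);L.append(d["region"].astype(np.float32));print(c,t,d["rect"],d["p"],d["region"].sum())
x=atz(V[1],(284,190),212);print("init",x, "foot",atz(V[1],(278,197.4),14),atz(V[0],(264,257.3),14))
for yaw in(.3,.6,.9,1.2):
    for k in((0,1),(0,),(1,)):
        if len(k)==1 and yaw!=.6: continue
        print(yaw,k,fit([V[i] for i in k],[Rc[i] for i in k],capm,[x[0],x[1],yaw],[8,8,.2]))
R=[np.maximum(a,b) for a,b in zip(Rc,Rs)]
sm=lambda v:[cyl(v[0],v[1],0,14,55),cyl(v[0],v[1],14,128,15)]+capm([v[2],v[3],v[4]])
print(fit(V,R,sm,[x[0],x[1],x[0],x[1],.6],[8,8,8,8,.2]))
for n,px in(("big",(223,221)),("small",(274,244)),("pap",(356,154)),("mouse",(359,217)),("hedge",(134,212)),("stapler",(132,161))): print(n,atz(V[1],px,30).round())
E
```

```text
side cap [263.4, 216.9, 30.2, 33.8] 0.95 742
side stand [264.2, 249.8, 40.4, 40.3] 0.83 1003
top cap [273.2, 242.7, 14.2, 16.8] 0.81 247
top stand [276.3, 198.5, 34.0, 33.6] 0.6 466
init [ 538.96085503 -102.13504377  212.        ] foot [ 542.09035075 -103.23297993   14.        ] [ 540.7289205  -112.01787372   14.        ]
0.3 (0, 1) (array([ 544.2072532 , -102.40630161,    0.61570918]), np.float64(880.9375), [np.float32(742.0), np.float32(247.0)])
0.6 (0, 1) (array([ 543.40751031, -102.36257363,    0.60414531]), np.float64(880.0), [np.float32(742.0), np.float32(247.0)])
0.6 (0,) (array([ 544.17408993, -101.91158332,    0.57988756]), np.float64(59.5625), [np.float32(742.0)])
0.6 (1,) (array([535.64182973, -99.37097707,   0.75218161]), np.float64(811.0), [np.float32(247.0)])
0.9 (0, 1) (array([ 544.09657666, -103.02782875,    0.58804133]), np.float64(881.0625), [np.float32(742.0), np.float32(247.0)])
1.2 (0, 1) (array([ 542.72701211, -103.01967313,    2.16252096]), np.float64(881.25), [np.float32(742.0), np.float32(247.0)])
(array([ 5.44355140e+02, -1.02605239e+02,  5.42786062e+02, -1.01101107e+02,
        5.08869024e-01]), np.float64(978.375), [np.float32(1745.0), np.float32(713.0)])
big [471.  70.  30.]
small [397. -84.  30.]
pap [ 672. -354.   30.]
mouse [ 473. -351.   30.]
hedge [506. 343.  30.]
stapler [666. 350.  30.]
```

```bash
cat >> h.py <<'E'
from scipy.spatial.transform import Rotation as Ro
def go(x,y,z,yaw):
    from cell import monitor
    s=monitor.read_state(); R=Ro.from_euler("xyz",s["eef_rot"])
    d=R.inv().apply(np.array([x,y,z])-s["eef_pos"]); t=-np.degrees((yaw-s["eef_rot"][2]+np.pi)%(2*np.pi)-np.pi)
    print("clock %.2f"%s["clock"],"pos",np.round(s["eef_pos"],1),np.round(s["eef_rot"],3),"q",np.round(s["joints"],2),"-> d",d.round(1),"turn",round(t,1))
E
python3 -c "
from h import *
go(542,-102,300,2.161)"
```

```text
clock 1.10 pos [215.1 506.2 224.4] [-3.142 -0.     2.74 ] q [ 1.1   0.3   1.52  0.    1.32 -0.07] -> d [-538.7 -431.9  -75.6] turn 33.2
```

Call:
{"method": "arm_command", "body": {
  "steps": [
    [0.7, 0, 0, -50, 0],
    [0.7, -40, -32, -76, 5],
    [0.7, -80, -64, -76, 10],
    [0.7, -120, -96, -76, 15],
    [0.7, -160, -128, -76, 20],
    [0.7, -200, -160, -76, 25],
    [0.7, -240, -192, -76, 30],
    [0.7, -280, -225, -76, 33.2],
    [0.7, -320, -257, -76, 33.2],
    [0.7, -360, -289, -76, 33.2],
    [0.7, -400, -321, -76, 33.2],
    [0.7, -440, -353, -76, 33.2],
    [0.7, -480, -385, -76, 33.2],
    [0.7, -515, -413, -76, 33.2],
    [0.7, -538.7, -431.9, -76, 33.2],
    [0.7, -538.7, -431.9, -76, 33.2],
    [0.7, -538.7, -431.9, -76, 33.2]
  ],
  "force": 15
}}

```text
clock: 3.22
eef_pos: [541.7, -101.4, 300.5]
eef_rot: [-3.142, -0.0, 2.161]
wrist_force: [0.0, -0.7, 0.8]
finger_gap: 65.9
finger_force: 0.0
```

Run:
```python
from h import *; from cell import imaging
go(542,-102,206,2.161)
for c,(x,y) in(("side",(190,130)),("top",(210,120))):
    p=imaging.camera(c); np.savez(c+"1.npz",**{k:p[k] for k in("img","mtx","view")})
    im=p["img"][y:y+150,x:x+150,::-1].copy(); im=cv2.resize(im,(600,600),interpolation=cv2.INTER_CUBIC)
    for P in(np.array([[542,-102,212]]),box(542,-102,.59,184,184,62)):
        for u in proj(p,P): cv2.circle(im,tuple(int(v) for v in ((u-[x,y]+.5)*4)),3,(0,0,255),-1)
    cv2.imwrite(f"pics/{c}1.png",im)
a=[cv2.resize(cv2.imread(f"pics/{c}1.png"),(400,400)) for c in("side","top")];cv2.imwrite("pics/b1.png",np.hstack(a))
```

```text
clock 3.23 pos [ 541.7 -101.4  300.5] [-3.142 -0.     2.161] q [-0.25  0.26  1.4   0.    1.48 -0.84] -> d [-0.7 -0.1 94.5] turn -0.0
```

View pics/b1.png

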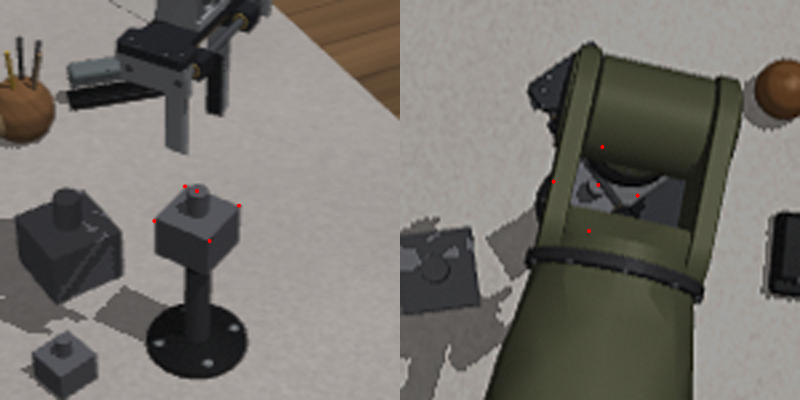

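The side view shows the markers on the cap's top corners and the knob at crop (199,187), about 1 px from the estimate. The gripper is straight above, so I go down and grip.

Call:
{"method": "arm_command", "body": {
  "steps": [
    [0.6, 0, 0, 40, 0],
    [0.6, 0, 0, 75, 0],
    [0.6, 0, 0, 88, 0],
    [0.6, 0, 0, 94, 0],
    [0.6, 0, 0, 94, 0],
    [0.15, 0, 0, 94, 0],
    [0, 0, 0, 94, 0],
    [0, 0, 0, 94, 0],
    [0, 0, 0, 94, 0],
    [0, 0, 0, 94, 0],
    [0, 0, 0, 94, 0]
  ],
  "force": 15
}}

```text
clock: 4.7
eef_pos: [542.0, -102.0, 206.6]
eef_rot: [3.141, 0.0, 2.16]
wrist_force: [-0.3, 1.0, 1.4]
finger_gap: 21.8
finger_force: 15.0
```

Gripped: the gap is 21.8 mm. Now I lift slowly.

Call:
{"method": "arm_command", "body": {
  "steps": [
    [0, 0, 0, -8, 0],
    [0, 0, 0, -20, 0],
    [0, 0, 0, -34, 0],
    [0, 0, 0, -50, 0],
    [0, 0, 0, -66, 0],
    [0, 0, 0, -84, 0],
    [0, 0, 0, -95, 0],
    [0, 0, 0, -95, 0],
    [0, 0, 0, -95, 0]
  ]
}}

```text
clock: 5.82
eef_pos: [541.8, -102.0, 300.8]
eef_rot: [-3.141, -0.001, 2.16]
wrist_force: [-0.6, 1.5, -0.8]
finger_gap: 21.5
finger_force: 15.0
```

Run:
```python
from h import *; from cell import imaging
go(690,10,302,2.161)
p=imaging.camera("side"); np.savez("side2.npz",**{k:p[k] for k in("img","mtx","view")})
im=p["img"][130:290,190:350,::-1];cv2.imwrite("pics/s2.png",cv2.resize(im,(600,600),interpolation=cv2.INTER_CUBIC))
```

```text
clock 5.83 pos [ 541.8 -102.   300.8] [-3.141e+00 -1.000e-03  2.160e+00] q [-0.25  0.26  1.4  -0.    1.49 -0.84] -> d [ 10.7 185.4  -1.3] turn -0.0
```

View pics/s2.png

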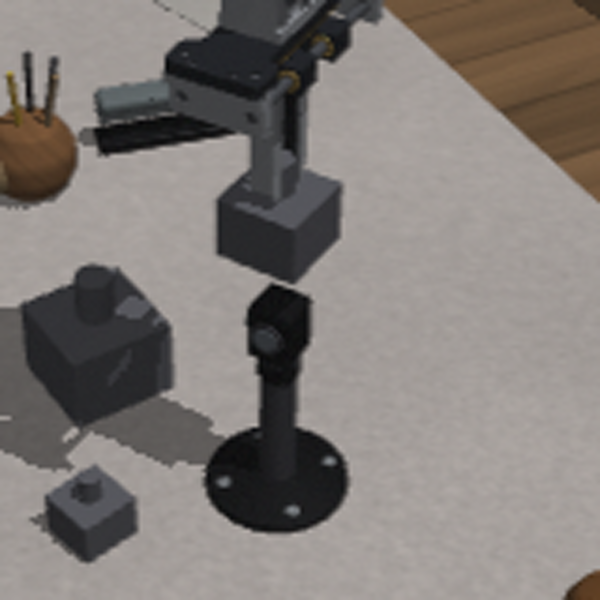

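The cap is off, and a lens shows on the head's left-front face at crop (266,338). The right face is plain, so the button should be on the hidden far side (direction about 2.16 rad). I carry the cap to (690,10).

Call:
{"method": "arm_command", "body": {
  "steps": [
    [0, 0, 8, 0, 0],
    [0, 2, 26, 0, 0],
    [0, 4, 50, 0, 0],
    [0, 5, 75, 0, 0],
    [0, 6, 100, 0, 0],
    [0, 8, 125, 0, 0],
    [0, 10, 150, 0, 0],
    [0, 10.7, 170, 20, 0],
    [0, 10.7, 181, 45, 0],
    [0, 10.7, 185.4, 75, 0],
    [0, 10.7, 185.4, 105, 0],
    [0, 10.7, 185.4, 135, 0],
    [0, 10.7, 185.4, 165, 0],
    [0, 10.7, 185.4, 190, 0],
    [0, 10.7, 185.4, 206, 0],
    [0, 10.7, 185.4, 215, 0],
    [0, 10.7, 185.4, 220, 0],
    [0, 10.7, 185.4, 224, 0],
    [0, 10.7, 185.4, 224, 0],
    [0, 10.7, 185.4, 224, 0]
  ]
}}

```text
clock: 8.38
eef_pos: [690.3, 10.0, 78.0]
eef_rot: [3.141, 0.0, 2.16]
wrist_force: [0.2, 0.6, -1.1]
finger_gap: 21.5
finger_force: 15.0
```

Call:
{"method": "arm_command", "body": {
  "steps": [
    [0, 0, 0, 4, 0],
    [0, 0, 0, 6.5, 0],
    [0, 0, 0, 7.5, 0],
    [0, 0, 0, 7.5, 0],
    [0, 0, 0, 7.5, 0]
  ]
}}

```text
clock: 9.0
eef_pos: [690.2, 10.0, 70.0]
eef_rot: [3.142, 0.0, 2.16]
wrist_force: [-0.3, 0.0, -0.2]
finger_gap: 21.2
finger_force: 15.0
```

Call:
{"method": "arm_command", "body": {
  "steps": [
    [0, 0, 0, 0.7, 0],
    [0, 0, 0, 1.4, 0],
    [0, 0, 0, 1.4, 0]
  ]
}}

```text
clock: 9.38
eef_pos: [690.3, 10.0, 69.6]
eef_rot: [3.141, 0.0, 2.16]
wrist_force: [-4.4, -0.1, 8.5]
finger_gap: 21.7
finger_force: 15.0
```

Call:
{"method": "arm_command", "body": {
  "steps": [
    [0, 0, 0, -0.5, 0],
    [0.3, 0, 0, -0.5, 0],
    [0.5, 0, 0, -0.5, 0],
    [0.5, 0, 0, -0.5, 0],
    [0.5, 0, 0, -0.5, 0],
    [0.5, 0, 0, -8, 0],
    [0.5, 0, 0, -35, 0],
    [0.5, 0, 0, -80, 0],
    [0.5, 0, 0, -130, 0],
    [0.8, 0, 0, -180, 0],
    [1, 0, 0, -220, 0],
    [1, 0, 0, -230, 0],
    [1, 0, 0, -230, 0]
  ]
}}

```text
clock: 11.0
eef_pos: [690.1, 10.0, 298.2]
eef_rot: [-3.142, -0.0, 2.16]
wrist_force: [-0.0, 0.3, -0.8]
finger_gap: 83.8
finger_force: 0.0
```

Run:
```python
from h import *; from cell import imaging,trace,find_in
go(542,-102,300,.59)
ims=[];V=[];R=[]
for c,(x,y) in(("side",(200,130)),("top",(230,120))):
    p=imaging.camera(c);V.append(p)
    ims.append(cv2.resize(p["img"][y:y+120,x:x+120,::-1],(400,400),interpolation=cv2.INTER_CUBIC))
    for t in("head_grip","button_face","cap","stand"):
        D=trace(p,t) if t!="button_face" else find_in(p,t)
        print(c,t,[(np.round(d["rect"],1).tolist(),round(float(d["p"]),2)) for d in D[:4]])
        if t=="stand":
            r=D[0]["region"]; R.append(r.astype(np.float32)); print(r.sum())
cv2.imwrite("pics/b3.png",np.hstack(ims))
sm=lambda v:[cyl(v[0],v[1],0,14,55),cyl(v[0],v[1],14,128,14.5),box(v[0],v[1],v[2],135,181,36)]
for k in((0,1),(0,),(1,)): print(k,fit([V[i] for i in k],[R[i] for i in k],sm,[543,-102,.59],[6,6,.2]))
```

```text
clock 11.00 pos [690.1  10.  298.2] [-3.142 -0.     2.16 ] q [-0.04  0.6   0.92 -0.    1.62 -0.63] -> d [ -10.8 -185.4   -1.8] turn 90.0
side head_grip [([287.9, 214.8, 26.1, 28.8], 0.58), ([263.4, 217.1, 19.7, 21.8], 0.54)]
side button_face []
side cap [([214.9, 222.8, 38.4, 41.8], 0.9), ([214.1, 267.4, 29.9, 27.9], 0.84), ([288.4, 216.6, 24.1, 30.1], 0.63)]
side stand [([263.9, 237.6, 39.7, 65.9], 0.72)]
1400
top head_grip [([283.5, 192.3, 20.4, 16.8], 0.7)]
top button_face []
top cap [([281.2, 240.7, 6.9, 13.5], 0.48)]
top stand [([283.0, 197.4, 22.4, 33.2], 0.55)]
612
(0, 1) (array([ 544.28167905, -103.00698717,    0.7825314 ]), np.float64(467.9375), [np.float32(1400.0), np.float32(612.0)])
(0,) (array([ 543.98265178, -102.99474167,    0.6984537 ]), np.float64(102.75), [np.float32(1400.0)])
(1,) (array([ 546.26292438, -107.13136574,    0.64359439]), np.float64(352.625), [np.float32(612.0)])
```

View pics/b3.png

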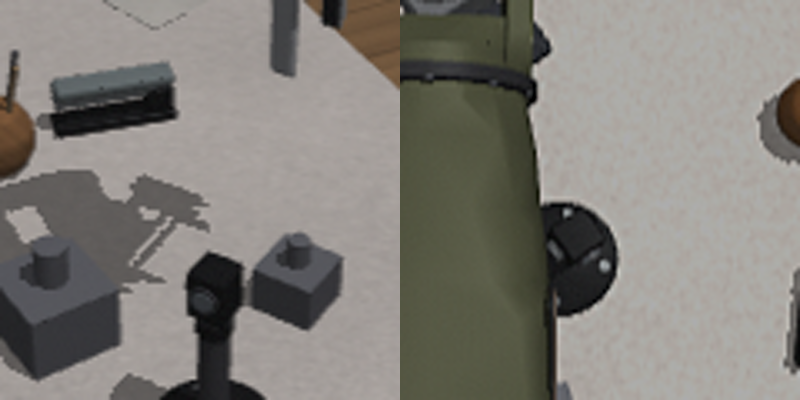

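The cap stands on the desk behind the head, at crop (298,275), and is let go. I swing the arm aside for a clear top view of the head and button.

```bash
python3 -c "
from h import *
go(620,110,300,.59)"
```

```text
clock 11.50 pos [690.1  10.  298.3] [-3.141 -0.     2.16 ] q [-0.04  0.6   0.92 -0.    1.62 -0.63] -> d [122.1  -2.7  -1.7] turn 90.0
```

Call:
{"method": "arm_command", "body": {
  "steps": [
    [1, 20, 0, 0, 10],
    [1, 45, 0, 0, 20],
    [1, 70, 0, 0, 30],
    [1, 95, 0, 0, 40],
    [1, 115, 0, 0, 50],
    [1, 122, -3, 0, 60],
    [1, 122, -3, 0, 70],
    [1, 122, -3, 0, 80],
    [1, 122, -3, 0, 90],
    [1, 122, -3, 0, 90]
  ]
}}

```text
clock: 12.75
eef_pos: [619.8, 109.7, 298.6]
eef_rot: [3.142, -0.0, 0.591]
wrist_force: [0.3, -0.2, 0.2]
finger_gap: 93.8
finger_force: 0.0
```

Run:
```python
from h import *; from cell import imaging,trace,find_in
go(543,-102.5,300,.59)
ims=[];V=[];R=[]
for c,(x,y) in(("side",(234,190)),("top",(253,165))):
    p=imaging.camera(c);V.append(p)
    im=cv2.resize(p["img"][y:y+60,x:x+60,::-1],(400,400),interpolation=cv2.INTER_CUBIC)
    im=np.clip(im.astype(float)*2,0,255).astype(np.uint8)
    for P in box(543,-102.5,.59,181,181,36):
        u=(proj(p,P)[0]-[x,y]+.5)*400/60; cv2.circle(im,tuple(int(v) for v in u),2,(0,0,255),-1)
    ims.append(im)
    print(c,"button",[(np.round(d["rect"],1).tolist(),round(float(d["p"]),2)) for d in find_in(p,"button_face")[:4]])
    D=sorted(trace(p,"head_grip"),key=lambda d:abs(d["rect"][0]-(264 if c=="side" else 284)));print([d["rect"] for d in D])
    D and R.append(D[0]["region"].astype(np.float32))
    g=p["img"].max(2); m=((g<60)).astype(np.float32); np.save(c+"m.npy",m)
    np.savez(c+"3.npz",**{k:p[k] for k in("img","mtx","view")})
cv2.imwrite("pics/b4.png",np.hstack(ims))
hm=lambda v:[box(v[0],v[1],v[2],135,181,36)]
for k in((0,1),(0,),(1,)): print(k,fit([V[i] for i in k],[R[i] for i in k],hm,[543,-102,.59],[6,6,.2]))
```

```text
clock 12.75 pos [619.8 109.7 298.6] [ 3.142 -0.     0.591] q [ 0.12  0.44  1.16 -0.    1.54  1.1 ] -> d [-182.   133.5   -1.4] turn 0.0
side button []
[[262.6, 218.9, 20.2, 21.8]]
top button []
[[281.9, 191.5, 17.5, 18.0]]
(0, 1) (array([ 543.95172278, -101.58994522,    0.70445327]), np.float64(75.0625), [np.float32(321.0), np.float32(200.0)])
(0,) (array([ 543.45346481, -100.70063529,    0.67997556]), np.float64(36.5), [np.float32(321.0)])
(1,) (array([ 545.6712448 , -102.68070589,    0.65663169]), np.float64(27.8125), [np.float32(200.0)])
```

View pics/b4.png

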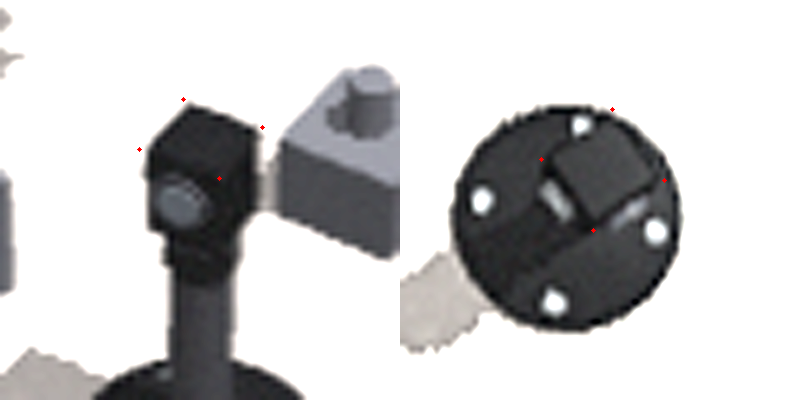

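The top view shows the steel button on the head's lower-left face at (558,202), which is the 2.16 rad direction. The thin lens is at (630,210). The head's centre matches my markers and its yaw is a little larger, about 0.64.

Call:
{"method": "arm_command", "body": {
  "steps": [
    [1, -15, 11, 0, 0],
    [1, -45, 33, 0, -1],
    [1, -80, 59, 0, -2],
    [1, -115, 85, 0, -2.8],
    [1, -150, 110, 0, -2.8],
    [1, -173, 127, 0, -2.8],
    [1, -181.4, 133.3, 0, -2.8],
    [1, -181.4, 133.3, 20, -2.8],
    [1, -181.4, 133.3, 50, -2.8],
    [1, -181.4, 133.3, 62, -2.8],
    [1, -181.4, 133.3, 62, -2.8]
  ]
}}

```text
clock: 14.42
eef_pos: [543.1, -101.7, 236.4]
eef_rot: [-3.141, 0.001, 0.639]
wrist_force: [1.0, 0.2, 0.8]
finger_gap: 94.0
finger_force: 0.0
```

Run:
```python
from h import *; from cell import imaging
go(543.4,-102,158,.64)
p=imaging.camera("side")
im=cv2.resize(p["img"][140:250,210:320,::-1],(600,600),interpolation=cv2.INTER_CUBIC)
cv2.imwrite("pics/s5.png",np.clip(im.astype(float)*1.6,0,255).astype(np.uint8))
```

```text
clock 14.43 pos [ 543.1 -101.7  236.4] [-3.141e+00  1.000e-03  6.390e-01] q [-0.25  0.3   1.5  -0.    1.35  0.68] -> d [ 0.1  0.4 78.4] turn -0.1
```

View pics/s5.png

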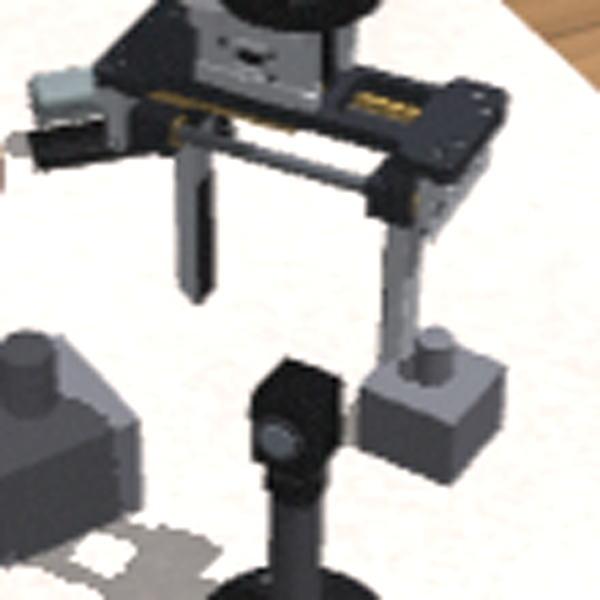

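The fingers straddle the head: tips at crop (200,300) and (395,362), head at (296,420). I descend and close.

Call:
{"method": "arm_command", "body": {
  "steps": [
    [1, 0, 0, 20, 0],
    [1, 0, 0.3, 45, 0],
    [1, 0, 0.3, 65, 0],
    [1, 0, 0.3, 75, 0],
    [0.8, 0, 0.3, 78.4, 0],
    [0.55, 0, 0.3, 78.4, 0],
    [0.45, 0, 0.3, 78.4, 0],
    [0.4, 0, 0.3, 78.4, 0],
    [0.3, 0, 0.3, 78.4, 0],
    [0.2, 0, 0.3, 78.4, 0],
    [0.1, 0, 0.3, 78.4, 0],
    [0, 0, 0.3, 78.4, 0],
    [0, 0, 0.3, 78.4, 0],
    [0, 0, 0.3, 78.4, 0]
  ],
  "force": 30
}}

```text
clock: 16.23
eef_pos: [543.9, -103.1, 158.3]
eef_rot: [3.139, -0.001, 0.638]
wrist_force: [5.4, -7.2, -2.3]
finger_gap: 36.8
finger_force: 29.8
```

Gap 36.8 mm, so the button is in. I pull up and relieve the small sideways offset.

Call:
{"method": "arm_command", "body": {
  "steps": [
    [0, 0, 0.6, 0, 0],
    [0, 0, 1.2, 0, 0],
    [0, 0, 1.2, -4, 0],
    [0, 0, 1.2, -10, 0],
    [0, 0, 1.2, -18, 0],
    [0, 0, 1.2, -27, 0],
    [0, 0, 1.2, -36, 0],
    [0, 0, 1.2, -45, 0],
    [0, 0, 1.2, -54, 0],
    [0, 0, 1.2, -63, 0],
    [0, 0, 1.2, -72, 0],
    [0, 0, 1.2, -81, 0],
    [0, 0, 1.2, -89, 0],
    [0, 0, 1.2, -95, 0],
    [0, 0, 1.2, -98, 0],
    [0, 0, 1.2, -98, 0],
    [0, 0, 1.2, -98, 0]
  ]
}}

```text
clock: 18.35
eef_pos: [544.0, -103.1, 256.0]
eef_rot: [-3.141, 0.0, 0.638]
wrist_force: [-1.2, -3.1, -2.8]
finger_gap: 36.7
finger_force: 29.9
```

Call:
{"method": "arm_command", "body": {
  "steps": [
    [0, 0, 0, -1, 0],
    [0, 0, 0, -2, 0],
    [0, 0, 0, -3, 0],
    [0, 0, 0, -3, 0],
    [0, 0, 0, -3, 0]
  ]
}}

```text
clock: 18.98
eef_pos: [543.9, -103.1, 258.4]
eef_rot: [-3.141, 0.001, 0.638]
wrist_force: [1.9, -4.5, -16.1]
finger_gap: 36.7
finger_force: 29.8
```

Run:
```python
from h import *; from cell import imaging
go(544,-103,258,.64)
p=imaging.camera("side")
im=cv2.resize(p["img"][130:280,180:330,::-1],(600,600),interpolation=cv2.INTER_CUBIC)
cv2.imwrite("pics/s6.png",np.clip(im.astype(float)*1.6,0,255).astype(np.uint8))
```

```text
clock 18.98 pos [ 543.9 -103.1  258.4] [-3.141e+00  1.000e-03  6.380e-01] q [-0.25  0.28  1.46 -0.    1.4   0.68] -> d [ 0.1 -0.1  0.4] turn -0.1
```

View pics/s6.png

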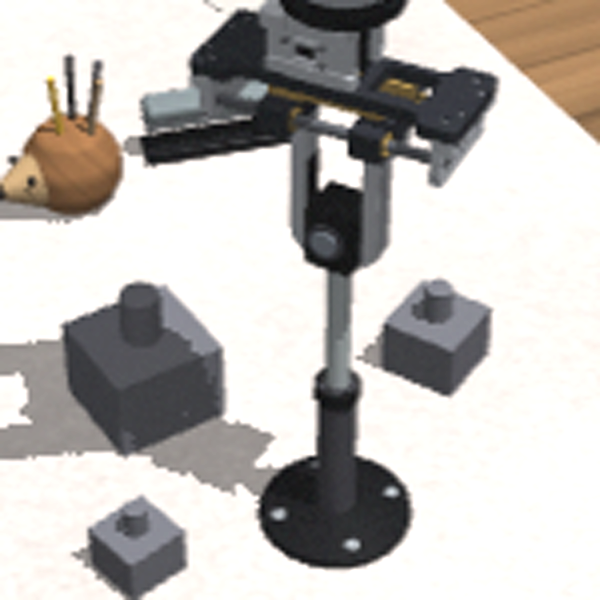

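The picture shows the stem extended, with the head held between the fingers at (335,230). The cap stands on the desk at (438,335). The force rose to 16 N at the hard stop, so I ease off slightly and hand in.

Call:
{"method": "arm_command", "body": {
  "steps": [
    [0, 0, 0, 0.5, 0],
    [0, 0, 0, 0.5, 0],
    [0, 0, 0, 0.5, 0],
    [0, 0, 0, 0.5, 0]
  ]
}}

```text
clock: 19.52
eef_pos: [543.9, -103.1, 258.4]
eef_rot: [-3.141, 0.0, 0.638]
wrist_force: [1.6, -3.2, -15.8]
finger_gap: 36.6
finger_force: 29.8
```

```bash
python3 -c "
from cell import monitor,job
s=monitor.read_state();print(s['eef_pos'],s['wrist_force'],s['finger_gap'],s['finger_force']);print(job.sign_off())"
```

```text
[ 543.94253502 -103.11582805  258.44651839] [  1.62821242  -3.18537772 -15.76697666] 36.58197848049757 29.83957479475066
the job is handed in; nothing more can be done
None
```

The job is handed in, with no verdict returned: the cap stands open side down on the desk about 185 mm from the stand, and the gripper still holds the head at its second stop with a 30 N grip; I moved none of the other things on the desk.

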